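# Stand the washed skimmer cup on its drain pad

### The job

Take the red-rimmed skimmer cup by its grey cap and stand it upright, neck down, in the middle of the round yellow drain pad. It is top-heavy on a narrow neck: set it down gently, let go slowly and see that it stands still by itself. Never let either cup fall over, and leave the blue-rimmed cup where it is.

Things in the scene. Friction and masses are not known exactly. Their poses are not given: they have to be found in the camera images.
- red_cup_mid (a point): Mid-height point, on the axis, of the red-rimmed top-heavy cup (155 mm tall, 0.3 kg, z up), 77.5 mm above its foot. From the foot up: white neck, diameter 40, to 50 mm; clear bowl with red flanges, diameter 96, to 115 mm; round grey cap to grip, diameter 40, to 155 mm. Tips over beyond about 12 degrees of lean. The cup to move; starts standing on the table.
- pad_top (a point): Centre of the flat top of the yellow drain pad, a fixed plain disc of diameter 90, 20 mm high, standing on the table, with a black spot of diameter 60 (flush) in the middle of its top. z is up.
- blue_cup_mid (a point): Mid-height point, on the axis, of the blue-rimmed top-heavy cup (155 mm tall, 0.3 kg, z up), 77.5 mm above its foot. From the foot up: white neck, diameter 40, to 50 mm; clear bowl with blue flanges, diameter 96, to 115 mm; round grey cap to grip, diameter 40, to 155 mm. Tips over beyond about 12 degrees of lean. A bystander standing on the table.
Things that resemble listed ones, but are neither listed nor needed, are in the scene too. What is meant by the part that bears red_cup_mid is not turquoise, and is the smaller of those in its own colour.

How it is judged:
At the end, for the whole second after the job is handed in: The red-rimmed cup stands neck down on the yellow drain pad, its axis within 20 mm of the pad's middle and within 5 degrees of upright, its weight on the pad, released and at rest. The blue-rimmed cup stands upright within 20 mm of where it was (horizontal distance between red_cup_mid and pad_top below 0.02 m and z of red_cup_mid in the frame of pad_top between 0.0725 and 0.0825 m and angle between each of red_cup_mid, blue_cup_mid's own z axis and vertical below 0.087 rad and contact force between red_cup and pad above 0.5 N and linear speed of red_cup below 0.02 m/s and angular speed of red_cup below 0.15 rad/s and distance of blue_cup_mid from where it was at the start of the episode below 0.02 m); the robot touches nothing.
It fails at once if the red-rimmed cup leans more than 30 degrees (angle between red_cup_mid's own z axis and vertical above 0.52 rad).
It fails at once if the blue-rimmed cup leans more than 30 degrees (angle between blue_cup_mid's own z axis and vertical above 0.52 rad).
It fails at once if the red-rimmed cup is dropped: it moves faster than 0.35 m/s while the fingers do not touch it (a fall of about 6 mm) (contact force between the fingers and red_cup below 0.02 N and linear speed of red_cup above 0.35 m/s).
It also fails if it takes over 53 s, if anything falls off the work surface, if the arm or the gripper's body presses on something with over 40 N, if the wrist force passes 120 N, or if a joint passes its speed limit or range.

### The arm

A 7-joint arm with a two-finger parallel gripper is mounted at the origin on the work surface. World frame = base frame: x ahead of the robot, y to its left, z up, the work surface at z = 0. Lengths are in m, angles in rad, forces in N, time in s.
With the tool pointing down it reaches from about 0.425 to 0.925 m from the base axis. Payload 6.8 kg.
Tool frame: the origin (TCP) lies midway between the tips of the shut fingers; the grasp point (between the pads) lies 19 mm behind it; z points along the fingers, y is the line along which they close (so a half turn about z gives the same grasp; the last joint's range is limited). The gripper opens to 85 mm and grips with 20 to 120 N. Pads are 22 mm wide; open, the fingers measure 114 mm over their backs; the gripper's body (76 mm by 85 mm) begins 54 mm behind the grasp point. The pads swing forward as they close: fully open they stand 13 mm farther back than shut.
Start: joints at [-1.335, 0.477, 0.022, 1.555, -0.011, 1.109, -0.083], TCP at [0.228, 0.636, 0.231] pointing down, gripper open.
Joint ranges: [-2.96, 2.96], [-0.34, 2.1], [-1.41, 1.46], [0.24, 2.44], [-1.37, 4.51], [0.17, 1.92], [-2.96, 2.96]. Speed limits (rad/s): [2.39, 2.39, 3.14, 3.14, 3.14, 3.14, 3.14].

### API

Orientations are given as a unit quaternion [w, x, y, z].
In Python, from station import bot, imaging gives the robot as it stands.
- The arm moves only by the tool move_arm, never from a script. Its argument "commands" is a list that holds one entry, the list of rows, each a list of 7 numbers: the shift along the tool's x, y, z in m, then the turn, a rotation vector about the tool's x, y, z in degrees, then the finger opening in m, from 0 to 0.0854. In form: [[[x, y, z, rx, ry, rz, grip], ...]]. A call has 1 to 20 rows; each row shifts and turns the commanded pose from where the row before left it, along the tool's axes as they then stand; what a row does not reach is not made up. A row lasts 1/8 s, in which the tool goes at most 62.5 mm and 10.7 degrees, less where a joint would pass 70% of its speed; a pose out of reach is approached as far as the arm can. A call is refused whole if a number of a shift passes 0.0625 or a number of a turn 10.7, either way. A call with a gripper value outside its range is refused whole. The fingers move at their own pace and stop on an object; "squeeze" is the grip in N (left out, the last holds). Time passes only in rows, so rows that do not move let the fingers close. It gives the time, the measured TCP pose, the force, the opening and the grip force at its end, in the units of the state.
- bot.get_obs(): the state, without advancing time (a new reading comes with each control period).
- imaging.read_camera(name): name is "side" or "top"; returns the picture (400x640x3 uint8, red, green, blue); there is no depth.
- imaging.calibration(name): a dict with "intrinsics" (3x3 intrinsics, pixels), "k1" (the pictures are not rectified: a ray, as slopes to the right and down, at radius r is drawn at 1 + k1 r^2 times it, then the intrinsics apply), "extrinsics" (4x4, takes a point from camera to world coordinates). Camera axes: x right, y down, z forward; pixel columns grow to the right and rows downward; lengths in m; the calibration is good to about 2 mm. A picture is of the moment at which its call begins. calibration takes no time and is no camera call.
- bot.hand_in(): hands the job in; it is judged then, once.
The state is a dict: "t": time; "q": joint angles; "joint_vel": joint speeds; "joint_torque": joint torques, N m; "eef_pos": TCP position; "tool_rot": TCP orientation; "contact_force": force on the tool from outside, world axes, zero at the start; "torque": the same for the moment, N m; "gripper_width": opening from 0.0 (shut) to 1.0 (fully open); "grasp_force": force on a finger pad.
Only numpy, scipy, OpenCV 4.12 (cv2) and the standard library are available. Lean on these libraries where they do the work, as an engineer would, in place of code of your own. Each camera call takes 0.05 s, during which the arm holds its last target. There are 200 camera calls.

## Working session

There is one attempt and no reset: what is moved stays moved. The work goes in short steps, Python scripts to look and compute and a tool call to move; the robot and the scene stay as the last step left them, time stands still between calls to the robot, and variables do not carry over. Pictures are saved under pics/ and viewed, at most 10 in all, crops included, and the job is handed in when it is done.

Besides the shell and the picture viewer there is one more tool, called after "Call:" as a command line: name --argument value ..., lists and objects as JSON in quotes. move_arm: Moves the arm, as the interface text tells. Its arguments: {"type":"object","properties":{"commands":{"type":"array","items":{"type":"array","items":{"type":"array","items":{"type":"number"}}}},"squeeze":{"type":"number"}},"required":["commands"]}

```bash
mkdir -p pics
python3 - <<'E'
from station import bot, imaging
import cv2
for n in("side","top"):
    im=imaging.read_camera(n); cv2.imwrite(f"pics/{n}0.png",im[:,:,::-1])
    c=imaging.calibration(n); print(n,c)
print(bot.get_obs())
E
```

```text
side {'intrinsics': array([[497.82594119,   0.        , 316.21974768],
       [  0.        , 497.82594119, 211.83544766],
       [  0.        ,   0.        ,   1.        ]]), 'k1': -0.15614563163399808, 'extrinsics': array([[ 0.94986224, -0.16311027,  0.26675227,  0.3291188 ],
       [-0.31194478, -0.55239133,  0.77301635, -0.78634878],
       [ 0.02126474, -0.81747101, -0.57557706,  0.66279792],
       [ 0.        ,  0.        ,  0.        ,  1.        ]])}
top {'intrinsics': array([[405.75078537,   0.        , 320.20832129],
       [  0.        , 405.75078537, 200.66497018],
       [  0.        ,   0.        ,   1.        ]]), 'k1': -0.03400621953298593, 'extrinsics': array([[ 0.00683108, -0.98515298,  0.17154284,  0.43237832],
       [-0.99994818, -0.00543484,  0.00860764, -0.01005254],
       [-0.00754753, -0.17159276, -0.98513906,  0.99418728],
       [ 0.        ,  0.        ,  0.        ,  1.        ]])}
{'t': 0.1, 'q': array([-1.33512985,  0.47773674,  0.02231952,  1.55632427, -0.01146988,
        1.10928803, -0.08309124]), 'joint_vel': array([-0.00030763, -0.00423354, -0.00055805, -0.00273339,  0.00079895,
        0.00086784,  0.00033588]), 'joint_torque': array([ 4.97882036e-03, -5.97757030e+01,  1.61400195e+00, -2.81955636e+01,
        1.28938624e-02,  5.01172675e-03, -5.42709216e-06]), 'eef_pos': array([0.2273284 , 0.63501876, 0.2304215 ]), 'tool_rot': array([-7.23546979e-05,  1.71007009e-01,  9.85269476e-01, -8.10976776e-04]), 'contact_force': array([-0.15274229, -0.56899067, -0.40321671]), 'torque': array([0.00562817, 0.0236335 , 0.00614841]), 'grasp_force': 0.0, 'gripper_width': 1.0002944861213516}
```

View pics/side0.png

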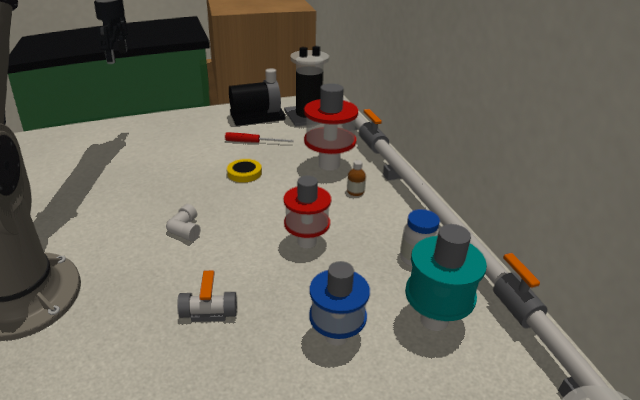

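View pics/top0.png

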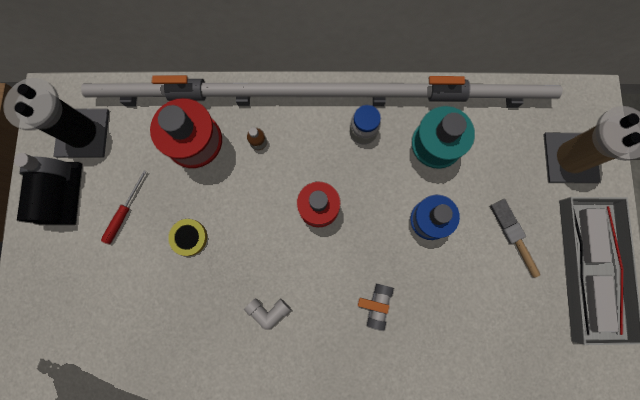

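The side picture shows the small red cup with its cap at about (308,183), the large red one at (331,92), a turquoise one at (452,240), the blue cup at (340,270), and the pad at (244,168). In the top view, the small red cap is at (318,200), the large red one at (175,122), turquoise at (453,125), blue at (442,214), and the pad at (187,237).

Candidates for the red cup are the small red, the large red and the turquoise one. The small red fits, since it is not turquoise and is the smaller of the two reds. I'll confirm it in a crop.

Run:
```python
import cv2,numpy as np
s=cv2.imread("pics/side0.png");t=cv2.imread("pics/top0.png")
a=cv2.resize(s[150:260,225:345],None,fx=3.3,fy=3.3,interpolation=cv2.INTER_CUBIC)
b=cv2.resize(t[160:270,280:400],None,fx=3.3,fy=3.3,interpolation=cv2.INTER_CUBIC)
cv2.imwrite("pics/crop1.png",np.hstack([a,b]))
```

```text
(no output)
```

View pics/crop1.png

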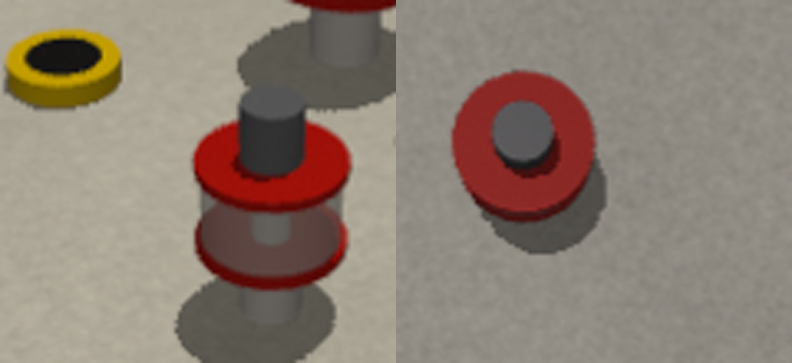

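The crop confirms it: a small red-rimmed cup with a grey cap, its cap top at side (307.1,180.2) and top (318.1,199.3). The pad with its black spot is beside it. Next I triangulate.

```bash
cat > h.py <<'E'
import cv2,numpy as np
from station import imaging
def ray(n,p):
    c=imaging.calibration(n);K=c["intrinsics"];d=np.array([c["k1"],0,0,0,0.])
    u=cv2.undistortPoints(np.array([[p]],float),K,d)[0,0]
    E=c["extrinsics"];v=E[:3,:3]@[u[0],u[1],1];return E[:3,3],v/np.linalg.norm(v)
def tri(ps,pt):
    A=[];b=[];R=[ray("side",ps),ray("top",pt)]
    for o,v in R:
        P=np.eye(3)-np.outer(v,v);A.append(P);b.append(P@o)
    x=np.linalg.lstsq(np.vstack(A),np.hstack(b),rcond=None)[0]
    g=max(np.linalg.norm((np.eye(3)-np.outer(v,v))@(x-o)) for o,v in R)
    return x.round(4),round(g,4)
def atz(n,p,z):
    o,v=ray(n,p);return (o+v*(z-o[2])/v[2]).round(4)
def spot(im,x,y,r,lo=60):
    """centre of the black spot near x,y (BGR)"""
    w=im[y-r:y+r,x-r:x+r].max(2)<lo
    n,l,s,c=cv2.connectedComponentsWithStats(w.astype(np.uint8));k=1+s[1:,4].argmax()
    return c[k]+[x-r,y-r],s[k]
E
python3 - <<'E'
from h import *
s=cv2.imread("pics/side0.png");t=cv2.imread("pics/top0.png")
a,sa=spot(s,244,167,14,50);b,sb=spot(t,187,237,16,50);print(a,sa,b,sb)
print("pad",tri(a,b),atz("side",a,.02),atz("top",b,.02))
P=(307.1,180.2);Q=(318.1,199.3)
print("cap",tri(P,Q),atz("side",P,.155),atz("top",Q,.155))
P=(341,269);Q=(442.5,213.5)
print("blue",tri(P,Q),atz("side",P,.155),atz("top",Q,.155))
for n,p in(("bigred",(176,122)),("turq",(454,125))):print(n,atz("top",p,.2))
E
```

```text
[243.65340909 166.60795455] [  3   9  22  10 176] [186.29054054 236.72747748] [  4   4  24  24 444]
pad (array([0.5113, 0.3213, 0.0204]), np.float64(0.0005)) [0.5109 0.3219 0.02  ] [0.5118 0.3213 0.02  ]
cap (array([0.581 , 0.0018, 0.1554]), np.float64(0.0003)) [0.5808 0.0024 0.155 ] [0.5814 0.0017 0.155 ]
blue (array([ 0.5532, -0.2588,  0.1544]), np.float64(0.0005)) [ 0.5534 -0.2594  0.155 ] [ 0.5527 -0.2585  0.155 ]
bigred [0.7346 0.2971 0.2   ]
turq [ 0.7303 -0.2775  0.2   ]
```

The measured points agree with the text. The pad top is at z 0.020, at (0.511, 0.321). The cap top is at z 0.155, at (0.581, 0.002), and the blue cup is at (0.553,-0.259). Next I move above the cup.

Call:
move_arm --commands '[[[-0.015,-0.013,0,0,0,0,0.085],[-0.015,-0.013,0,0,0,0,0.085],[-0.035,-0.0305,0,0,0,0,0.085],[-0.035,-0.0305,0,0,0,0,0.085],[-0.035,-0.0305,0,0,0,0,0.085],[-0.035,-0.0305,0,0,0,0,0.085],[-0.035,-0.0305,0,0,0,0,0.085],[-0.035,-0.0305,0,0,0,0,0.085],[-0.035,-0.0305,0,0,0,0,0.085],[-0.035,-0.0305,0,0,0,0,0.085],[-0.035,-0.0305,0,0,0,0,0.085],[-0.035,-0.0305,0,0,0,0,0.085],[-0.035,-0.0305,0,0,0,0,0.085],[-0.035,-0.0305,0,0,0,0,0.085],[-0.035,-0.0305,0,0,0,0,0.085],[-0.035,-0.0305,0,0,0,0,0.085],[-0.013,-0.012,0,0,0,0,0.085],[-0.013,-0.012,0,0,0,0,0.085],[0,0,0,0,0,0,0.085],[0,0,0,0,0,0,0.085]]]'

```text
t: 2.6
eef_pos: [0.5803, 0.0038, 0.2312]
tool_rot: [-0.0, 0.17, 0.985, 0.0]
contact_force: [-0.4, 0.2, 0.6]
gripper_width: 0.996
grasp_force: 0.0
```

```bash
cat > d.py <<'E'
import sys,numpy as np
from station import bot
from scipy.spatial.transform import Rotation as R
def to(p):
    o=bot.get_obs();r=R.from_quat(np.roll(o["tool_rot"],-1))
    print("t",o["t"],"tcp",o["eef_pos"].round(4),"z",r.as_matrix()[:,2].round(4),"F",o["contact_force"].round(2),"w",o["gripper_width"],o["grasp_force"])
    print("go",r.inv().apply(np.array(p)-o["eef_pos"]).round(4))
    print("level turn deg",np.degrees(np.cross(r.inv().apply([0,0,-1]),[0,0,1])*-1).round(2))
to([float(a) for a in sys.argv[1:4]])
E
python3 d.py 0.581 0.002 0.122
python3 - <<'E'
import cv2
from station import imaging
for n in("side","top"):cv2.imwrite(f"pics/{n}1.png",imaging.read_camera(n)[:,:,::-1])
E
```

```text
t 2.6 tcp [0.5803 0.0038 0.2312] z [-5.e-04  8.e-04 -1.e+00] F [-0.43  0.21  0.59] w 0.9963548577358106 0.0
go [-0.0013 -0.0015  0.1092]
level turn deg [ 0.03 -0.04 -0.  ]
```

View pics/side1.png

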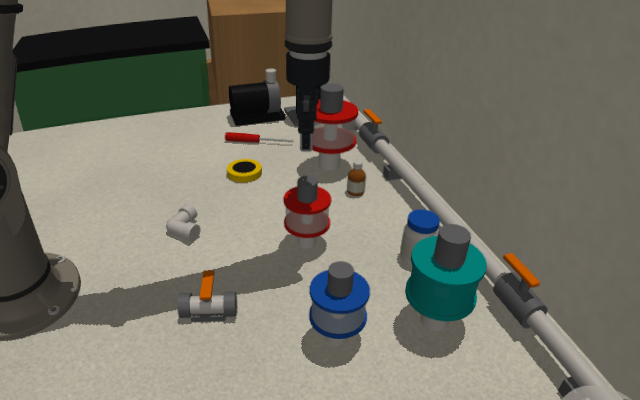

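The gripper hangs over the cup, its tip at (306,148) and the cap at (307,183). I descend next, going slow at the end.

Call:
move_arm --commands '[[[-0.0013,-0.0015,0.01,0,0,0,0.085],[0,0,0.015,0,0,0,0.085],[0,0,0.015,0,0,0,0.085],[0,0,0.015,0,0,0,0.085],[0,0,0.015,0,0,0,0.085],[0,0,0.012,0,0,0,0.085],[0,0,0.009,0,0,0,0.085],[0,0,0.007,0,0,0,0.085],[0,0,0.006,0,0,0,0.085],[0,0,0.004,0,0,0,0.085],[0,0,0,0,0,0,0.085],[0,0,0,0,0,0,0.085],[0,0,0,0,0,0,0.085]]]'

```text
t: 4.32
eef_pos: [0.5817, 0.0006, 0.1236]
tool_rot: [0.0, 0.171, 0.985, 0.0]
contact_force: [0.8, 0.3, 0.3]
gripper_width: 0.997
grasp_force: 0.0
```

```bash
python3 d.py 0.581 0.002 0.122
```

```text
t 4.325 tcp [0.5817 0.0006 0.1236] z [ 6.e-04  1.e-04 -1.e+00] F [0.85 0.31 0.29] w 0.9973211770927324 0.0
go [0.0012 0.0011 0.0016]
level turn deg [ 0.02  0.03 -0.  ]
```

Call:
move_arm --commands '[[[0.0005,0.001,0.001,0,0,0,0.07],[0,0,0,0,0,0,0.06],[0,0,0,0,0,0,0.054],[0,0,0,0,0,0,0.05],[0,0,0,0,0,0,0.047],[0,0,0,0,0,0,0.044],[0,0,0,0,0,0,0.042],[0,0,0,0,0,0,0.04],[0,0,0,0,0,0,0.038],[0,0,0,0,0,0,0.034],[0,0,0,0,0,0,0.03],[0,0,0,0,0,0,0.03],[0,0,0,0,0,0,0.03],[0,0,0,0,0,0,0.03]]]' --squeeze 35

```text
t: 6.08
eef_pos: [0.5816, 0.0017, 0.1225]
tool_rot: [0.0, 0.171, 0.985, 0.0]
contact_force: [0.9, 0.3, 3.3]
gripper_width: 0.458
grasp_force: 35.8
```

```bash
python3 d.py 0.581 0.002 0.122
```

```text
t 6.075 tcp [0.5816 0.0017 0.1225] z [ 5.e-04  1.e-04 -1.e+00] F [0.92 0.28 3.3 ] w 0.4580427079753478 35.83904564380646
go [0.0006 0.0001 0.0005]
level turn deg [ 0.01  0.02 -0.  ]
```

Gripped at 39 mm with 36 N. Lift 60 mm.

Call:
move_arm --commands '[[[0,0,-0.003,0,0,0,0.03],[0,0,-0.006,0,0,0,0.03],[0,0,-0.009,0,0,0,0.03],[0,0,-0.01,0,0,0,0.03],[0,0,-0.01,0,0,0,0.03],[0,0,-0.01,0,0,0,0.03],[0,0,-0.007,0,0,0,0.03],[0,0,-0.005,0,0,0,0.03],[0,0,0,0,0,0,0.03],[0,0,0,0,0,0,0.03]]]'

```text
t: 7.32
eef_pos: [0.5811, 0.0017, 0.182]
tool_rot: [-0.0, 0.171, 0.985, -0.0]
contact_force: [-0.1, 0.3, -2.7]
gripper_width: 0.459
grasp_force: 35.5
```

```bash
python3 d.py 0.511 0.3215 0.1825
python3 - <<'E'
import cv2,numpy as np
from station import imaging
s=imaging.read_camera("side")[:,:,::-1]
cv2.imwrite("pics/side2.png",cv2.resize(s[80:280,200:400],None,fx=3,fy=3,interpolation=cv2.INTER_CUBIC))
E
```

```text
t 7.325 tcp [0.5811 0.0017 0.182 ] z [-6.e-04 -0.e+00 -1.e+00] F [-0.11  0.31 -2.74] w 0.45881914993015016 35.54906666278839
go [ 0.1738  0.2775 -0.0005]
level turn deg [-0.01 -0.03  0.  ]
```

View pics/side2.png

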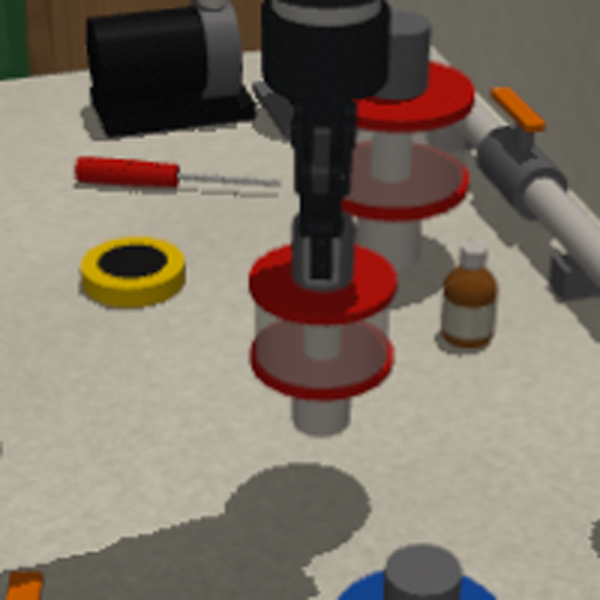

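The cup is off the table (2.7 N) and hangs upright, with its foot at crop (320,430). The pad is at crop (133,262). Next I carry it over the pad.

Call:
move_arm --commands '[[[0.0033,0.0053,0,0,0,0,0.03],[0.0067,0.0107,0,0,0,0,0.03],[0.01,0.016,0,0,0,0,0.03],[0.0134,0.0213,0,0,0,0,0.03],[0.0134,0.0213,0,0,0,0,0.03],[0.0134,0.0213,0,0,0,0,0.03],[0.0134,0.0213,0,0,0,0,0.03],[0.0134,0.0213,0,0,0,0,0.03],[0.0134,0.0213,0,0,0,0,0.03],[0.0134,0.0213,0,0,0,0,0.03],[0.0134,0.0213,0,0,0,0,0.03],[0.0134,0.0213,0,0,0,0,0.03],[0.0134,0.0213,0,0,0,0,0.03],[0.01,0.016,0,0,0,0,0.03],[0.0067,0.0107,0,0,0,0,0.03],[0.0033,0.0053,0,0,0,0,0.03],[0,0,0,0,0,0,0.03],[0,0,0,0,0,0,0.03],[0,0,0,0,0,0,0.03]]]'

```text
t: 9.75
eef_pos: [0.5113, 0.3203, 0.1824]
tool_rot: [0.0, 0.172, 0.985, -0.0]
contact_force: [-0.1, 0.6, -3.1]
gripper_width: 0.453
grasp_force: 35.6
```

```bash
python3 d.py 0.511 0.3215 0.143
python3 - <<'E'
import cv2,numpy as np
from station import imaging
s=imaging.read_camera("side")[:,:,::-1]
t=imaging.read_camera("top")[:,:,::-1]
f=lambda a:cv2.resize(a,None,fx=3,fy=3,interpolation=cv2.INTER_CUBIC)
cv2.imwrite("pics/both3.png",np.hstack([f(s[60:210,180:310]),f(t[160:310,120:250])]))
E
```

```text
t 9.75 tcp [0.5113 0.3203 0.1824] z [ 2.e-04 -2.e-04 -1.e+00] F [-0.11  0.6  -3.13] w 0.4533971419579507 35.620073676109314
go [0.0007 0.0011 0.0394]
level turn deg [-0.01  0.01 -0.  ]
```

View pics/both3.png

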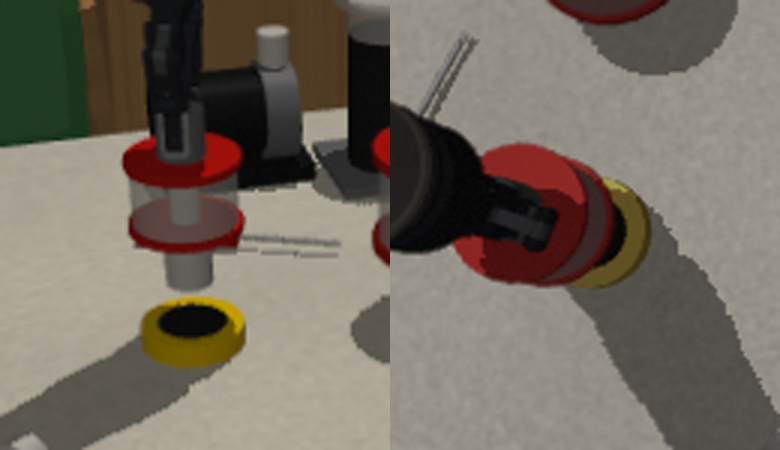

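The cup hangs above the pad: in the side crop the foot is at (189,285) and the black spot at (193,321). I check the lean against the projected vertical.

Run:
```python
import cv2,numpy as np
from station import imaging
c=imaging.calibration("side");E=np.linalg.inv(c["extrinsics"]);d=np.array([c["k1"],0,0,0,0.])
for x,y,o in((.5115,.3203,(180,60)),(.581,.0017,(200,80))):
  p=np.array([[x,y,z] for z in(.06,.11,.175)])
  u=cv2.projectPoints(p,cv2.Rodrigues(E[:3,:3])[0],E[:3,3],c["intrinsics"],d)[0][:,0]
  print(((u-o+.5)*3-.5).round(1).tolist())
# red flange edges now
import cv2
im=cv2.imread("pics/both3.png")[:, :390].astype(int)
red=(im[:,:,2]>110)&(im[:,:,1]<60)&(im[:,:,0]<60)
for r in (150,160,170,236,240,244):
  q=np.where(red[r])[0];q=q[q<300];print(r,q.min(),q.max(),(q.min()+q.max())/2)
```

```text
[[190.3, 280.5], [186.8, 227.1], [182.2, 154.2]]
[[321.4, 420.4], [322.1, 359.7], [323.2, 275.5]]
150 127 239 183.0
160 204 238 221.0
170 203 226 214.5Traceback (most recent call last):
  File "<stdin>", line 13, in <module>
    return umr_minimum(a, axis, None, out, keepdims, initial, where)
ValueError: zero-size array to reduction operation minimum which has no identity
```

The projected vertical matches the picture (182/187/190 against 183/188/189), so the cup is upright. Contact is expected at TCP z of about 0.143. I lower to just above it.

Call:
move_arm --commands '[[[0.0005,0.001,0.004,0,0,0,0.03],[0,0,0.006,0,0,0,0.03],[0,0,0.007,0,0,0,0.03],[0,0,0.006,0,0,0,0.03],[0,0,0.005,0,0,0,0.03],[0,0,0.004,0,0,0,0.03],[0,0,0.002,0,0,0,0.03],[0,0,0.001,0,0,0,0.03],[0,0,0.001,0,0,0,0.03],[0,0,0,0,0,0,0.03],[0,0,0,0,0,0,0.03],[0,0,0,0,0,0,0.03]]]'

```text
t: 11.35
eef_pos: [0.5108, 0.3222, 0.1464]
tool_rot: [0.0, 0.171, 0.985, 0.0]
contact_force: [-0.2, 0.4, -2.7]
gripper_width: 0.455
grasp_force: 35.6
```

```bash
python3 d.py 0.511 0.3215 0.143
```

```text
t 11.35 tcp [0.5108 0.3222 0.1464] z [ 1.e-04  1.e-04 -1.e+00] F [-0.15  0.44 -2.71] w 0.45531475209558936 35.62013626098633
go [-0.0004 -0.0006  0.0034]
level turn deg [ 0.01  0.   -0.  ]
```

Call:
move_arm --commands '[[[0,0,0.0005,0,0,0,0.03],[0,0,0.0005,0,0,0,0.03],[0,0,0.0005,0,0,0,0.03],[0,0,0.0005,0,0,0,0.03],[0,0,0.0005,0,0,0,0.03],[0,0,0,0,0,0,0.03],[0,0,0,0,0,0,0.03]]]'

```text
t: 12.22
eef_pos: [0.5108, 0.3222, 0.1438]
tool_rot: [-0.0, 0.171, 0.985, -0.0]
contact_force: [-0.4, 0.8, -3.1]
gripper_width: 0.461
grasp_force: 35.6
```

Call:
move_arm --commands '[[[0,0,0.0005,0,0,0,0.03],[0,0,0.0005,0,0,0,0.03],[0,0,0,0,0,0,0.03],[0,0,0,0,0,0,0.03],[0,0,0,0,0,0,0.03]]]'

```text
t: 12.85
eef_pos: [0.5108, 0.3222, 0.1428]
tool_rot: [-0.0, 0.171, 0.985, 0.0]
contact_force: [-0.2, -0.2, -2.7]
gripper_width: 0.458
grasp_force: 35.6
```

Call:
move_arm --commands '[[[0,0,0.0004,0,0,0,0.03],[0,0,0,0,0,0,0.03],[0,0,0,0,0,0,0.03],[0,0,0,0,0,0,0.03]]]'

```text
t: 13.35
eef_pos: [0.5109, 0.3222, 0.1425]
tool_rot: [0.0, 0.171, 0.985, 0.0]
contact_force: [-0.4, -0.4, -1.2]
gripper_width: 0.456
grasp_force: 35.7
```

Call:
move_arm --commands '[[[0,0,0.0004,0,0,0,0.03],[0,0,0,0,0,0,0.03],[0,0,0,0,0,0,0.03],[0,0,0,0,0,0,0.03]]]'

```text
t: 13.85
eef_pos: [0.511, 0.3222, 0.1425]
tool_rot: [0.0, 0.171, 0.985, 0.0]
contact_force: [-1.0, -0.9, 6.0]
gripper_width: 0.459
grasp_force: 36.3
```

Contact: force rose from −2.7 N to +6 N. I ease off a hair, lower the grip force, then open slowly.

Call:
move_arm --commands '[[[0,0,-0.0003,0,0,0,0.03],[0,0,0,0,0,0,0.034],[0,0,0,0,0,0,0.036],[0,0,0,0,0,0,0.037],[0,0,0,0,0,0,0.038],[0,0,0,0,0,0,0.0385],[0,0,0,0,0,0,0.039]]]' --squeeze 20

```text
t: 14.72
eef_pos: [0.511, 0.3223, 0.1425]
tool_rot: [0.0, 0.171, 0.985, 0.0]
contact_force: [-0.2, -1.0, 4.7]
gripper_width: 0.461
grasp_force: 34.6
```

Call:
move_arm --commands '[[[0,0,0,0,0,0,0.0395],[0,0,0,0,0,0,0.04],[0,0,0,0,0,0,0.0405],[0,0,0,0,0,0,0.041],[0,0,0,0,0,0,0.0415],[0,0,0,0,0,0,0.042],[0,0,0,0,0,0,0.0425],[0,0,0,0,0,0,0.043],[0,0,0,0,0,0,0.044],[0,0,0,0,0,0,0.045],[0,0,0,0,0,0,0.045],[0,0,0,0,0,0,0.045]]]'

```text
t: 16.23
eef_pos: [0.5108, 0.3222, 0.1423]
tool_rot: [-0.0, 0.171, 0.985, 0.0]
contact_force: [0.1, -0.1, -0.1]
gripper_width: 0.528
grasp_force: 0.0
```

```bash
python3 d.py 0.511 0.3215 0.143
python3 - <<'E'
import cv2,numpy as np
from station import imaging
s=imaging.read_camera("side")[:,:,::-1]
t=imaging.read_camera("top")[:,:,::-1]
f=lambda a:cv2.resize(a,None,fx=3,fy=3,interpolation=cv2.INTER_CUBIC)
cv2.imwrite("pics/both4.png",np.hstack([f(s[60:210,180:310]),f(t[160:310,120:250])]))
E
```

```text
t 16.225 tcp [0.5108 0.3222 0.1423] z [-0.  0. -1.] F [ 0.08 -0.13 -0.1 ] w 0.5278579736584645 0.0
go [-0.0005 -0.0006 -0.0007]
level turn deg [ 0. -0. -0.]
```

View pics/both4.png

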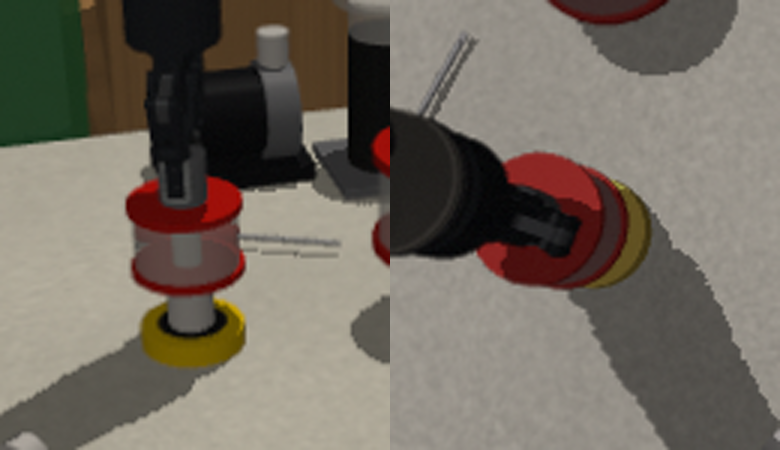

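The cup stands free inside the black spot, with its neck at side crop (191,318) and the grip force at zero. I open further and raise slowly.

Call:
move_arm --commands '[[[0,0,0,0,0,0,0.05],[0,0,0,0,0,0,0.056],[0,0,0,0,0,0,0.062],[0,0,0,0,0,0,0.07],[0,0,0,0,0,0,0.078],[0,0,0,0,0,0,0.085],[0,0,0,0,0,0,0.085],[0,0,-0.003,0,0,0,0.085],[0,0,-0.006,0,0,0,0.085],[0,0,-0.01,0,0,0,0.085],[0,0,-0.015,0,0,0,0.085],[0,0,-0.02,0,0,0,0.085],[0,0,-0.02,0,0,0,0.085],[0,0,-0.02,0,0,0,0.085],[0,0,-0.015,0,0,0,0.085],[0,0,-0.01,0,0,0,0.085],[0,0,0,0,0,0,0.085],[0,0,0,0,0,0,0.085]]]'

```text
t: 18.58
eef_pos: [0.5104, 0.322, 0.2606]
tool_rot: [-0.0, 0.171, 0.985, -0.0]
contact_force: [0.5, -0.3, 1.3]
gripper_width: 0.995
grasp_force: 0.0
```

```bash
python3 d.py 0.511 0.3215 0.26
python3 - <<'E'
import cv2,numpy as np
from station import imaging
s=imaging.read_camera("side")[:,:,::-1]
cv2.imwrite("pics/side5.png",s)
E
```

```text
t 18.575 tcp [0.5104 0.322  0.2606] z [-9.e-04 -7.e-04 -1.e+00] F [ 0.5  -0.3   1.28] w 0.9950849881826499 0.0
go [-0.0007 -0.0003  0.0006]
level turn deg [-0.06 -0.04  0.  ]
```

View pics/side5.png

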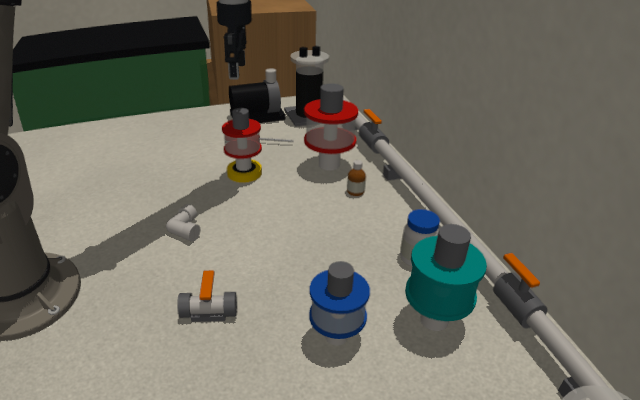

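The red cup stands upright on the pad at (242,145), clear of the gripper at (233,70). The blue cup is unmoved at (340,270). I compare two frames for stillness, then hand in.

Call:
move_arm --commands '[[[0,0,0,0,0,0,0.085],[0,0,0,0,0,0,0.085],[0,0,0,0,0,0,0.085],[0,0,0,0,0,0,0.085],[0,0,0,0,0,0,0.085],[0,0,0,0,0,0,0.085],[0,0,0,0,0,0,0.085],[0,0,0,0,0,0,0.085]]]'

```text
t: 19.62
eef_pos: [0.5108, 0.3222, 0.2613]
tool_rot: [0.0, 0.171, 0.985, 0.0]
contact_force: [-0.5, 0.4, 0.9]
gripper_width: 0.996
grasp_force: 0.0
```

Run:
```python
import cv2,numpy as np
from station import bot,imaging
a=cv2.imread("pics/side5.png").astype(int);b=imaging.read_camera("side")[:,:,::-1].astype(int)
d=np.abs(a-b)[100:190,215:270];print(d.max(),d.mean())
if d.mean()<4: print(bot.hand_in())
```

```text
54 0.5418181818181819
the job is handed in; nothing more can be done
None
```

The red-rimmed cup stands upright, released and still, on the middle of the yellow pad, and the blue-rimmed cup was not touched; I handed the job in at about 20 s, but the hand-in returned no verdict.

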